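Close the bakery carton and lift the served roll with tongs

TASK

The roll on the wooden board is to be served and the others put away: first fold both flaps of the cardboard carton down flat over the rolls inside, since you will have no free hand afterwards. Then take the steel tongs by their two black grips, close them on the roll on the board, gently and without touching the bread with the gripper, and lift it at least 12 cm above the worktop. Finish holding it still up there in the tongs, with nothing put down or let go, and leave the other things on the worktop where they are.

Things in the scene. Friction and masses are not known exactly. Their poses are not given: they have to be found in the camera images.
- carton: open carton of brown cardboard with six small bread rolls in it, 190 x 150 mm and 70 mm high without its flaps, fixed, on the left or right of the tongs. Origin: centre of its underside; x along its long side, z up. On the top edge of each long wall (y = +75 mm: left, y = -75 mm: right; 70 mm up) is hinged a flap 188 mm long and 74 mm wide.
- carton_flap_left (a joint): angle of the flap hinged at the carton's +y wall, rad: 0 = folded flat shut over the carton (its stop), 1.57 = upright, larger = leaning outwards (starts at 1.9 to 2.3). The crease has a little friction (0.5 N at the flap's edge): the flap stays where it is left.
- carton_flap_right (a joint): the same for the flap hinged at the carton's -y wall. Shut, the two flaps lie level side by side and meet along the carton's middle, their top 74 mm above the worktop.
- board: dark wooden serving board, 150 mm (its x axis) by 200 mm (y) and 12 mm thick, fixed. Origin: centre of its underside. It stands on the other side of the tongs from the carton.
- roll: round brown bread roll with a cross cut in its top, the only one outside the carton, 54 mm across and 40 mm high, 45 g, rigid, on the board. Origin: centre of its underside; it is widest (54 mm) from 14 to 21 mm above that.
- tongs: steel spring tongs, 240 mm long, 26 mm high as they lie, 0.12 kg: two arms that swing together horizontally about a pin at the tail, black rubber grips half way, scalloped jaws at the ends. Origin: underside, on the centre line midway between the grips (about the centre of mass); x to the jaws, y to the left arm, z up. The frame is fixed to the left arm.
- tongs_arm: right arm of the tongs, hinged to the left one by the pin at the tail (x = -110 mm in the tongs' frame). Origin: with the tongs open, the same as the tongs' own. Each grip reaches from x = -28 to +28 mm in the tongs' frame, z = 0 to 26 mm; open, they measure about 64 mm over their outer faces, where a spring pushes them apart with about 5 N.
- tongs_jaws (a point): point midway between the jaw plates on the open tongs' centre line, 107 mm ahead of the tongs' origin and 13 mm above their underside. Each plate is 26 mm high, 38 mm long; open they stand about 78 mm apart. Squeezing the grips by 1 mm closes the jaws by about 2 mm; with the roll between the jaws the grips measure about 50 mm outside.
- mug: cream mug, 90 x 120 x 94 mm, bystander behind the work. Origin: centre of the underside.
- spice_jar: small spice jar with a green cap, 46 mm across, 106 mm high, bystander behind the work. Origin: centre of the underside.
- honey_jar: clear jar with a yellow lid, 85 mm across, 154 mm high, bystander behind the work. Origin: centre of the underside.
- flat_tin: flat food tin, 86 mm across, 40 mm high, bystander at the front left. Origin: centre of the underside.
- spoon: teaspoon, 136 mm long, bystander at the front right. Origin: centre of the underside.
Not all that is in view belongs to the job. Of the things shaped like the roll, the brown one is meant.

How it is judged:
By the outcome, as a careful person would: the job done as asked, in the order asked, and still so for the second after the job is handed in, while the arm keeps its last pose, push and grip.
It also fails if it takes over 58 s, if anything falls off the work surface, if the arm or the gripper's body presses on something with over 40 N, if the wrist force passes 120 N, or if a joint passes its speed limit or range.

ROBOT

A 7-joint arm with a two-finger parallel gripper is mounted at the origin on a cart in front of the work surface, level with it; the furniture and walls round the work are solid. World frame = base frame: x ahead of the robot, y to its left, z up, the work surface at z = 0. Lengths are in mm, angles in rad, forces in N, time in s.
With the tool pointing down it reaches from about 400 to 925 mm from the base axis. Payload 4.1 kg.
Tool frame: the origin (TCP) lies between the finger pads; the fingertips stand 11 mm ahead of it and the grasp point (between the pads) lies 8 mm behind it; z points along the fingers, y is the line along which they close (so a half turn about z gives the same grasp; the last joint's range is limited). The gripper opens to 85 mm and grips with 20 to 120 N. Pads are 22 mm wide; open, the fingers measure 114 mm over their backs; the gripper's body (76 mm by 85 mm) begins 54 mm behind the grasp point. The pads swing forward as they close: fully open they stand 13 mm farther back than shut.
Start: joints at [-0.099, 0.398, 0.045, 1.537, -0.019, 1.207, -0.051], TCP at [650.032, 0.031, 242.347] pointing down, gripper open.
Joint ranges: [-2.82, 2.82], [-0.49, 2.23], [-1.37, 1.46], [0, 2.46], [-1.36, 4.5], [0.23, 2], [-2.94, 2.94]. Speed limits (rad/s): [2.57, 2.57, 3.14, 3.14, 3.14, 3.14, 3.14].

INTERFACE

Orientations are given as a unit quaternion [x, y, z, w].
In Python, from rig import bot gives the robot as it stands. The module is installed in compiled form; this text tells all that it offers.
- The arm moves only by the tool step_arm, never from a script. Its argument "motion" is a list of rows, each a list of 6 numbers: the shift along the world's x, y, z as a fraction of full scale, then the turn, a rotation vector about the world's x, y, z as a fraction of full scale. A call has 1 to 20 rows; each row shifts and turns the commanded pose from where the row before left it; what a row does not reach is not made up. Full scale, the value 1, is 0.04 m for a shift and 0.08 rad for a turn. A row lasts 1/10 s, in which the tool goes at most 50 mm and 8.59 degrees, less where a joint would pass 70% of its speed; a pose out of reach is approached as far as the arm can. A call with a number of a shift or a turn outside -1 to 1 is refused whole. A call with a gripper value outside its range is refused whole. "hand" is the gripper command: -1 is shut, 1 is fully open, values between are in proportion, set as the call begins (left out, the last holds). The fingers move at their own pace and stop on an object; "grip_force" is the grip in N (left out, the last holds). Time passes only in rows, so rows that do not move let the fingers close. It gives the time, the measured TCP pose, the force, the opening and the grip force at its end, in the units of the state.
- bot.state(): the state, without advancing time (a new reading comes with each control period).
- bot.grab_frame(name): name is "scene" or "side" or "wrist"; returns a dict with "image" (420x560x3 uint8, red, green, blue), "intrinsics" (3x3 intrinsics, pixels), "origin" and "rotation" of the camera in the world. Camera axes: x right, y up, looking along -z (the intrinsics and any distortion apply to the point x, -y, -z); pixel columns grow to the right and rows downward; lengths in mm; the calibration is good to about 2 mm. A picture is of the moment at which its call begins. There is no depth.
- bot.job_done(): hands the job in; it is judged then, once.
Trained networks look in the newest picture that a camera, given by its name, has taken for a name from the list of things; names that differ only in an ending like _2 or _b are one class to them, and where a whole thing is asked for, a point or a joint stands for the part that bears it (a point fixed in the world has none). Each returns a list of dicts, best first, with "conf" (0 to 1); they miss things now and then, are a little off and sometimes report something else, mostly with a low value. They report only what shows in the picture. A call takes as long as a camera call. They do not tell look-alikes from the thing itself.
- bot.search_frame(camera, query): "position" ([x, y, z] in mm, in world coordinates, good to about 4 mm: the middle of the surface that is visible of it).
- bot.regions_of(camera, query): "mask" (420x560 bool, what is visible of it).
- bot.mark_of(camera, query): "position" ([x, y, z] in mm, in world coordinates, good to about 4 mm: a listed point, or the origin of a listed thing).
The state is a dict: "clock": time; "q": joint angles; "joint_velocities": joint speeds; "tau": joint torques, N m; "ee_pos": TCP position; "orientation": TCP orientation; "wrist_force": force on the tool from outside, world axes, zero at the start; "wrist_torque": the same for the moment, N m; "opening": finger opening in mm; "finger_force": force on a finger pad.
Only numpy, scipy, OpenCV 4.12 (cv2) and the standard library are available. Lean on these libraries where they do the work, as an engineer would, in place of code of your own. Each camera call takes 0.05 s, during which the arm holds its last target. There are 200 camera calls.

## Working session

There is one attempt and no reset: what is moved stays moved. The work goes in short steps, Python scripts to look and compute and a tool call to move; the robot and the scene stay as the last step left them, time stands still between calls to the robot, and variables do not carry over. Pictures are saved under pics/ and viewed, at most 10 in all, crops included, and the job is handed in when it is done.

Besides the shell and the picture viewer there is one more tool, called after "Call:" as name([rows], argument=value, ...), one row to a line, values as JSON. step_arm: Moves the arm, as the interface text tells. Shift numbers are shares of 0.04 m and turn numbers shares of 0.08 rad, none past 1 either way. Its arguments: {"type":"object","properties":{"motion":{"type":"array"},"hand":{"type":"number"},"grip_force":{"type":"number"}},"required":["motion"]}

```bash
mkdir -p pics; python3 - <<'E'
from rig import bot
import cv2
for c in ["scene","side"]:
    f=bot.grab_frame(c); cv2.imwrite(f"pics/{c}0.png",f["image"][:,:,::-1]); print(c,f["origin"].round(0) if hasattr(f["origin"],'round') else f["origin"])
    for q in ["carton","carton_flap_left","carton_flap_right","board","roll","tongs","tongs_arm","tongs_jaws"]:
        for n in ["mark_of"] + (["search_frame"] if q in("roll","carton_flap_left","carton_flap_right","tongs","tongs_arm") else []):
            try: print(q,n,[( [round(float(v)) for v in d["position"]],round(d["conf"],2)) for d in getattr(bot,n)(c,q)][:5])
            except Exception as e: print(q,n,e)
print(bot.state()["clock"], bot.state()["orientation"])
E
```

```text
scene [-473. 1054.  926.]
carton mark_of [([545, 287, 6], 0.93)]
carton_flap_left mark_of it knows: board, carton, flat_tin, honey_jar, mug, roll, spice_jar, spoon, tongs, tongs_arm, tongs_jaws
carton_flap_left search_frame [([543, 388, 114], 0.6)]
carton_flap_right mark_of it knows: board, carton, flat_tin, honey_jar, mug, roll, spice_jar, spoon, tongs, tongs_arm, tongs_jaws
carton_flap_right search_frame [([533, 193, 102], 0.81)]
board mark_of [([547, -257, -2], 0.95)]
roll mark_of [([553, -264, 10], 0.69), ([569, -434, -1], 0.67), ([333, -260, -3], 0.52), ([480, -431, 1], 0.51)]
roll search_frame [([324, -242, 25], 0.6), ([545, -246, 37], 0.44), ([472, -414, 32], 0.42), ([480, -54, 23], 0.42)]
tongs mark_of [([479, -30, 4], 0.84)]
tongs search_frame [([468, -8, 24], 0.71)]
tongs_arm mark_of [([478, -22, 0], 0.66)]
tongs_arm search_frame [([482, -53, 19], 0.54)]
tongs_jaws mark_of [([579, -66, 17], 0.76)]
side [ 975. -468. 1261.]
carton mark_of [([546, 288, 0], 0.87)]
carton_flap_left mark_of it knows: board, carton, flat_tin, honey_jar, mug, roll, spice_jar, spoon, tongs, tongs_arm, tongs_jaws
carton_flap_left search_frame [([571, 379, 107], 0.88), ([608, 182, 110], 0.15)]
carton_flap_right mark_of it knows: board, carton, flat_tin, honey_jar, mug, roll, spice_jar, spoon, tongs, tongs_arm, tongs_jaws
carton_flap_right search_frame []
board mark_of [([548, -260, -1], 0.94), ([719, -104, -4], 0.37)]
roll mark_of [([330, -259, 0], 0.77), ([567, -435, -1], 0.56), ([554, -266, 14], 0.54), ([484, -433, -2], 0.49)]
roll search_frame [([576, -435, 35], 0.8), ([339, -263, 35], 0.75), ([492, -432, 33], 0.69), ([562, -271, 49], 0.6)]
tongs mark_of []
tongs search_frame [([477, -19, 23], 0.68)]
tongs_arm mark_of [([475, -33, -1], 0.63)]
tongs_arm search_frame [([470, -63, 20], 0.6)]
tongs_jaws mark_of [([581, -62, 19], 0.97)]
1.2 [7.07105011e-01 7.07108545e-01 6.67854002e-05 6.92775755e-05]
```

View pics/scene0.png

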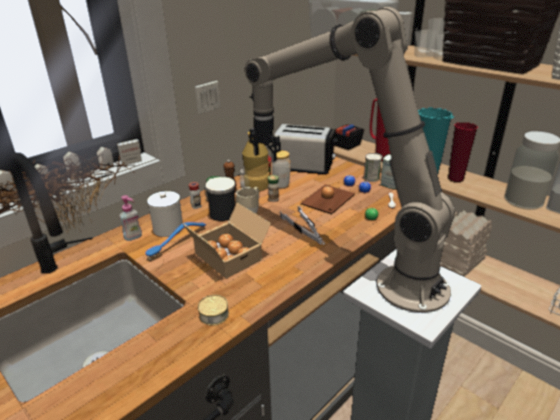

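View pics/side0.png

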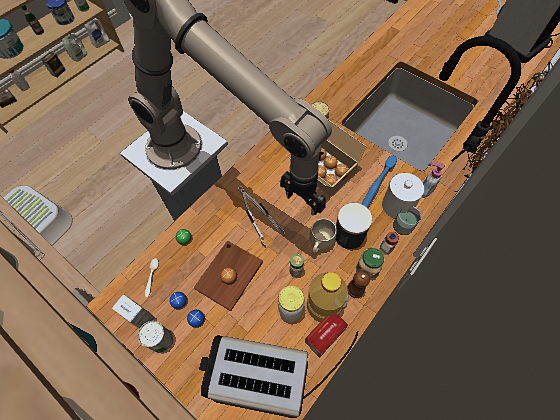

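The brown roll on the board is at side (228,275) and scene (328,192). Its look-alikes are two blue ones at side (178,300) and (195,318) and a green one at (184,237), so only the brown one on the board fits. The carton is at scene (230,245) with both flaps leaning out. The tongs are at side (258,215). Next I'll take crops and a model fit.

```bash
cat > h.py <<'E'
from rig import bot
import numpy as np, cv2
from scipy.optimize import minimize
def proj(f,P):
    p=(np.asarray(P,float)-f["origin"])@np.asarray(f["rotation"]); p=p*[1,-1,-1]
    u=p@np.asarray(f["intrinsics"]).T; return u[:,:2]/u[:,2:]
def ray(f,uv,z):
    uv=np.atleast_2d(uv); d=np.c_[uv,np.ones(len(uv))]@np.linalg.inv(f["intrinsics"]).T*[1,-1,-1]
    d=d@np.asarray(f["rotation"]).T; o=np.asarray(f["origin"]); return o+d*((z-o[2])/d[:,2])[:,None]
def carton(x,y,yaw,a,b):
    c,s=np.cos(yaw),np.sin(yaw)
    W=lambda L:np.array([[x+c*p-s*q,y+s*p+c*q,r] for p,q,r in L])
    box=W([(i*95,j*75,k) for i in(-1,1) for j in(-1,1) for k in(0,70)])
    L=W([(i*94,75-r*np.cos(a),72+r*np.sin(a)) for i in(-1,1) for r in(0,74)])
    R=W([(i*94,-75+r*np.cos(b),72+r*np.sin(b)) for i in(-1,1) for r in(0,74)])
    return box,L,R
def sil(f,parts):
    m=np.zeros((420,560),np.uint8)
    for p in parts: cv2.fillConvexPoly(m,cv2.convexHull(np.round(proj(f,p)*16).astype(np.int32)),1,shift=4)
    return m>0
E
python3 - <<'E'
from h import *
F={};M={}
for c in["scene","side"]:
    F[c]=f=bot.grab_frame(c); print({k:np.shape(v) for k,v in f.items()})
    for q in["carton","carton_flap_left","carton_flap_right","tongs","roll"]:
        r=bot.regions_of(c,q)
        print(c,q,[(round(d["conf"],2),int(d["mask"].sum()),[int(v) for v in np.argwhere(d["mask"]).mean(0)[::-1]]) for d in r][:6])
        if r: M[c,q]=r[0]["mask"]
def cost(p):
    b=carton(p[0],p[1],p[2],p[3],p[4]); m=sil(F["scene"],b); t=M["scene","carton"]
    e=1-(m&t).sum()/(m|t).sum()
    if ("side","carton") in M:
        m=sil(F["side"],b); t=M["side","carton"]; e+=(t&~m).sum()/t.sum()
    return e
best=min((minimize(cost,[545,287,y,2.1,2.1],method="Nelder-Mead",options=dict(initial_simplex=np.array([[545,287,y,2.1,2.1]]+[np.array([545,287,y,2.1,2.1])+d for d in np.diag([8,8,.1,.2,.2])]))) for y in(-.4,-.2,0,.2,.4)),key=lambda r:r.fun)
print(best.x.round(3),best.fun)
for c in F:
    im=F[c]["image"][:,:,::-1].copy()
    im=cv2.resize(im,None,fx=4,fy=4,interpolation=cv2.INTER_CUBIC)
    for p in carton(*best.x):
        for q in proj(F[c],p): cv2.circle(im,tuple(int(v*4+2) for v in q),3,(0,255,0),-1)
    np.save(c+".npy",im)
    if(c,"tongs") in M:
        a=np.argwhere(M[c,"tongs"])[:,::-1].astype(float); P=ray(F[c],a,18)[:,:2]; r=cv2.minAreaRect(P.astype(np.float32)); print(c,"tongs rect",r)
    for d in bot.regions_of(c,"roll"):
        a=np.argwhere(d["mask"])[:,::-1].astype(float); print(ray(F[c],a.mean(0),12+20).round(0),d["mask"].sum())
a=np.load("scene.npy")[190*4:275*4,180*4:280*4]; b=np.load("side.npy")[180*4:310*4,190*4:290*4]
cv2.imwrite("pics/c1.png",np.hstack([cv2.resize(a,(400,340)),cv2.resize(b,(400,520))[:340]*0+cv2.resize(b,(400,520))[90:430]]))
cv2.imwrite("pics/c1.png",np.hstack([np.vstack([a,np.zeros((180,400,3),np.uint8)]),b]))
E
```

```text
{'image': (420, 560, 3), 'intrinsics': (3, 3), 'origin': (3,), 'rotation': (4,)}
scene carton [(0.98, 3363, [231, 242])]
scene carton_flap_left []
scene carton_flap_right [(0.66, 784, [249, 222]), (0.56, 264, [202, 241])]
scene tongs [(0.85, 492, [301, 225]), (0.5, 772, [213, 309])]
scene roll [(0.68, 138, [370, 213]), (0.42, 92, [326, 192]), (0.42, 98, [363, 187])]
{'image': (420, 560, 3), 'intrinsics': (3, 3), 'origin': (3,), 'rotation': (4,)}
side carton [(0.65, 2134, [337, 159])]
side carton_flap_left [(0.63, 658, [346, 142])]
side carton_flap_right []
side tongs []
side roll [(0.74, 153, [183, 236]), (0.69, 206, [228, 274]), (0.68, 206, [176, 299]), (0.67, 207, [195, 317]), (0.62, 403, [258, 213]), (0.17, 179, [321, 107])]Traceback (most recent call last):
  File "<stdin>", line 15, in <module>
  File "<stdin>", line 15, in <genexpr>
    res = _minimize_neldermead(fun, x0, args, callback, bounds=bounds,
                               **options)
    fsim[k] = func(sim[k])
              ~~~~^^^^^^^^
    fx = function(np.copy(x), *(wrapper_args + args))
  File "<stdin>", line 10, in cost
  File "h.py", line 19, in sil
    for p in parts: cv2.fillConvexPoly(m,cv2.convexHull(np.round(proj(f,p)*16).astype(np.int32)),1,shift=4)
                                                                 ~~~~^^^^^
  File "h.py", line 5, in proj
    p=(np.asarray(P,float)-f["origin"])@np.asarray(f["rotation"]); p=p*[1,-1,-1]
      ~~~~~~~~~~~~~~~~~~~~~~~~~~~~~~~~~^~~~~~~~~~~~~~~~~~~~~~~~~~
ValueError: matmul: Input operand 1 has a mismatch in its core dimension 0, with gufunc signature (n?,k),(k,m?)->(n?,m?) (size 4 is different from 3)
```

```bash
sed -i 's/^from scipy.optimize.*/&\nfrom scipy.spatial.transform import Rotation as Ro/; s/np.asarray(f\["rotation"\])/Ro.from_quat(f["rotation"]).as_matrix()/' h.py
cat > fit.py <<'E'
from h import *
F={};M={}
for c in["scene","side"]:
    F[c]=f=bot.grab_frame(c)
    for q in["carton","tongs","roll"]:
        r=bot.regions_of(c,q)
        if r: M[c,q]=r
def cost(p):
    b=carton(*p); m=sil(F["scene"],b); t=M["scene","carton"][0]["mask"]
    e=1-(m&t).sum()/(m|t).sum()
    if ("side","carton") in M:
        m=sil(F["side"],b); t=M["side","carton"][0]["mask"]; e+=(t&~m).sum()/t.sum()
    return e
best=None
for y in(-.4,-.2,0,.2,.4):
    x0=np.array([545,287,y,2.1,2.1])
    r=minimize(cost,x0,method="Nelder-Mead",options=dict(initial_simplex=np.vstack([x0,x0+np.diag([8,8,.1,.2,.2])])))
    print(r.x.round(2),round(r.fun,3))
    if best is None or r.fun<best.fun: best=r
im={}
for c in F:
    im[c]=cv2.resize(F[c]["image"][:,:,::-1],None,fx=4,fy=4,interpolation=cv2.INTER_CUBIC)
    for p in carton(*best.x):
        for q in proj(F[c],p): cv2.circle(im[c],tuple(int(v*4+2) for v in q),3,(0,255,0),-1)
    for q in("tongs","roll"):
        for d in M.get((c,q),[]):
            a=np.argwhere(d["mask"])[:,::-1].astype(float)
            P=ray(F[c],a,18 if len(a)>300 else 32)[:,:2]; r=cv2.minAreaRect(P.astype(np.float32))
            print(c,q,a.mean(0).round(),P.mean(0).round(),np.round(r[0]),np.round(r[1]),round(r[2],1))
a=im["scene"][760:1100,720:1120]; b=im["side"][720:1240,760:1160]
cv2.imwrite("pics/c1.png",np.hstack([np.vstack([a,np.zeros((180,400,3),np.uint8)]),b]))
E
python3 fit.py
```

```text
[ 5.4561e+02  2.9175e+02 -1.1000e-01  1.9900e+00  2.1800e+00] 0.043
[ 5.4576e+02  2.9119e+02 -1.0000e-01  1.9900e+00  2.1900e+00] 0.047
[ 5.4827e+02  2.9195e+02 -1.0000e-01  1.9900e+00  2.3000e+00] 0.049
[ 5.481e+02  2.908e+02 -1.000e-01  1.990e+00  2.290e+00] 0.05
[ 5.4882e+02  2.9193e+02 -8.0000e-02  2.2400e+00  2.6200e+00] 0.079
scene tongs [304. 226.] [461.  -9.] [470.  -6.] [ 98. 265.] 64.9
scene tongs [248. 198.] [779. -15.] [773.  -5.] [ 90. 218.] 48.9
scene roll [349. 180.] [ 550. -406.] [ 553. -411.] [44. 89.] 37.3
scene roll [327. 192.] [ 551. -256.] [ 551. -257.] [50. 90.] 39.8
side tongs [259. 215.] [485. -25.] [473. -34.] [ 93. 243.] 76.0
side roll [195. 318.] [ 573. -432.] [ 573. -432.] [47. 51.] 44.7
side roll [228. 275.] [ 556. -264.] [ 557. -264.] [50. 54.] 67.6
side roll [291. 303.] [ 775. -203.] [ 777. -203.] [ 81. 107.] 39.1
side roll [178. 300.] [ 488. -428.] [ 487. -428.] [48. 54.] 46.0
side roll [183. 236.] [ 338. -260.] [ 337. -259.] [49. 56.] 45.6
side roll [258. 214.] [478. -24.] [481. -16.] [ 89. 255.] 65.0
side roll [322. 181.] [581. 226.] [581. 226.] [11. 36.] 86.0
```

View pics/c1.png

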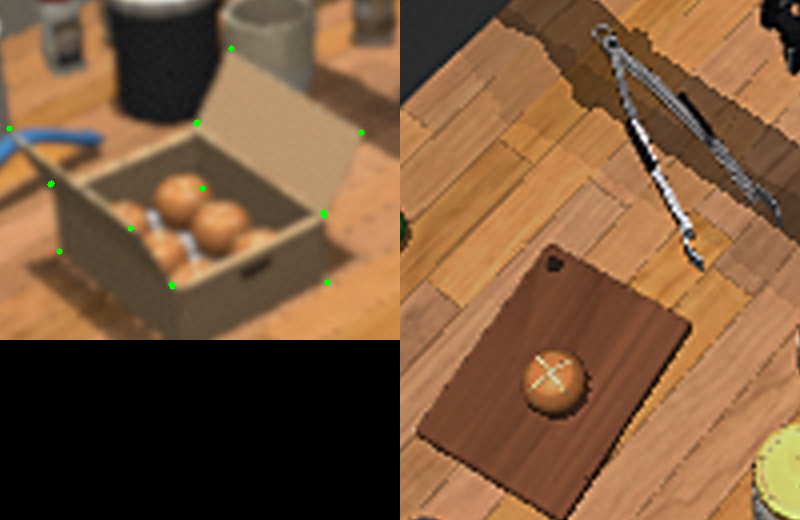

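The crop confirms the brown roll with the cross on the board at side (228,275). The carton fit matches the picture: centre (546,289), yaw −0.10, flaps at about 2.0 and 2.2. I'll fold the right flap first with the gripper shut.

Call:
step_arm([
  [-0.6, 0.59, -0.6, 0, 0, 0],
  [-0.6, 0.59, -0.6, 0, 0, 0],
  [-0.6, 0.59, -0.6, 0, 0, 0],
  [-0.6, 0.59, -0.6, 0, 0, 0],
  [-0.6, 0.59, -0.6, 0, 0, 0],
  [0, 0, 0, 0, 0, 0],
  [0, 0, 0, 0, 0, 0],
  [0, 0, 0, 0, 0, 0],
], hand=-1, grip_force=20)

```text
clock: 3.0
ee_pos: [531.5, 117.3, 123.2]
orientation: [0.708, 0.707, 0.001, 0.001]
wrist_force: [0.1, -0.8, -0.1]
opening: 0.3
finger_force: 0.0
```

Call:
step_arm([
  [0, 0.4, 0, 0, 0, 0],
  [0.05, 0.4, 0, 0, 0, 0],
  [0.05, 0.4, 0, 0, 0, 0],
  [0.05, 0.4, 0, 0, 0, 0],
  [0.05, 0.4, 0, 0, 0, 0],
  [0.05, 0.4, 0, 0, 0, 0],
  [0, 0.2, 0, 0, 0, 0],
  [0, 0.2, -0.1, 0, 0, 0],
  [0, 0.2, -0.2, 0, 0, 0],
  [0, 0.15, -0.25, 0, 0, 0],
  [0, 0.1, -0.25, 0, 0, 0],
  [0, 0, -0.1, 0, 0, 0],
  [0, 0, 0, 0, 0, 0],
])

```text
clock: 4.3
ee_pos: [539.4, 247.8, 85.4]
orientation: [0.707, 0.707, -0.001, -0.0]
wrist_force: [-0.3, 0.1, -0.1]
opening: 0.1
finger_force: 0.0
```

Call:
step_arm([
  [0, 0, -0.05, 0, 0, 0],
  [0, 0, -0.05, 0, 0, 0],
  [0, 0, 0, 0, 0, 0],
])

```text
clock: 4.6
ee_pos: [540.1, 247.6, 84.4]
orientation: [0.707, 0.707, -0.0, 0.0]
wrist_force: [-4.6, -2.2, 12.7]
opening: -0.1
finger_force: 6.4
```

```bash
cat > look.py <<'E'
from h import *
import sys
n,c,x0,x1,y0,y1=sys.argv[1],sys.argv[2],*map(int,sys.argv[3:7])
f=bot.grab_frame(c); im=f["image"][y0:y1,x0:x1,::-1]; s=min(800/(x1-x0),600/(y1-y0),5)
cv2.imwrite(f"pics/{n}.png",cv2.resize(im,None,fx=s,fy=s,interpolation=cv2.INTER_CUBIC))
E
python3 look.py a1 scene 170 290 180 290
```

```text
(no output)
```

View pics/a1.png

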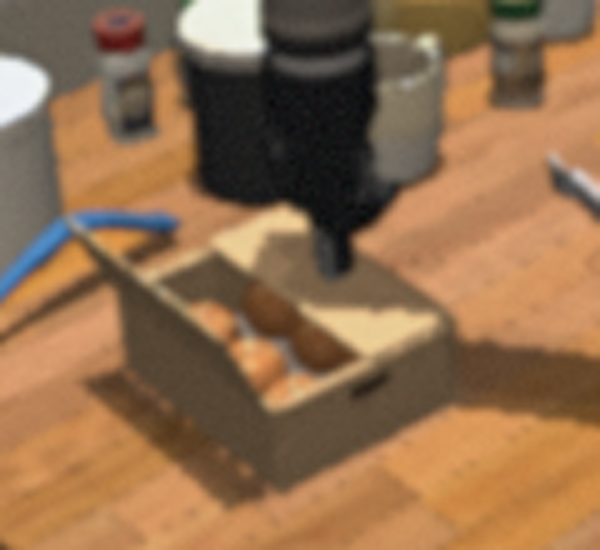

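The right flap lies flat (crop (330,280)), pressed at its stop with 13 N. The left one is next.

Call:
step_arm([
  [0, 0, 0.6, 0, 0, 0],
  [0, 0, 0.9, 0, 0, 0],
  [0, 0.2, 0.9, 0, 0, 0],
  [0.1, 0.8, 0.3, 0, 0, 0],
  [0.1, 0.9, 0, 0, 0, 0],
  [0.1, 0.9, 0, 0, 0, 0],
  [0.1, 0.9, 0, 0, 0, 0],
  [0.1, 0.9, 0, 0, 0, 0],
  [0, 0.5, -0.4, 0, 0, 0],
  [0, 0, -0.7, 0, 0, 0],
  [0, 0, -0.6, 0, 0, 0],
  [0, 0, 0, 0, 0, 0],
  [0, 0, 0, 0, 0, 0],
])

```text
clock: 5.95
ee_pos: [560.2, 451.4, 122.3]
orientation: [0.707, 0.707, -0.0, 0.0]
wrist_force: [1.1, 0.6, 0.0]
opening: 0.4
finger_force: 0.0
```

Call:
step_arm([
  [0, -0.4, 0, 0, 0, 0],
  [0, -0.4, 0, 0, 0, 0],
  [0, -0.4, 0, 0, 0, 0],
  [-0.05, -0.4, 0, 0, 0, 0],
  [-0.05, -0.4, 0, 0, 0, 0],
  [-0.05, -0.4, 0, 0, 0, 0],
  [0, -0.2, 0, 0, 0, 0],
  [0, -0.2, -0.1, 0, 0, 0],
  [0, -0.2, -0.2, 0, 0, 0],
  [0, -0.15, -0.25, 0, 0, 0],
  [0, -0.1, -0.25, 0, 0, 0],
  [0, 0, -0.1, 0, 0, 0],
  [0, 0, 0, 0, 0, 0],
])

```text
clock: 7.25
ee_pos: [553.8, 321.6, 85.4]
orientation: [0.707, 0.707, -0.001, 0.0]
wrist_force: [0.6, 0.6, 0.3]
opening: -0.1
finger_force: 0.0
```

Call:
step_arm([
  [0, 0, -0.05, 0, 0, 0],
  [0, 0, -0.05, 0, 0, 0],
  [0, 0, 0, 0, 0, 0],
])

```text
clock: 7.55
ee_pos: [554.3, 322.4, 84.5]
orientation: [0.707, 0.707, 0.0, 0.0]
wrist_force: [-4.4, -1.9, 11.4]
opening: 0.2
finger_force: 6.0
```

Call:
step_arm([
  [0, 0, 0.6, 0, 0, 0],
  [0, 0, 0.9, 0, 0, 0],
  [0, 0, 0.9, 0, 0, 0.8],
  [0, -0.6, 0.6, 0, 0, 0.8],
  [-0.15, -0.7, 0, 0, 0, 0.8],
  [-0.15, -0.7, 0, 0, 0, 0.8],
  [-0.15, -0.7, 0, 0, 0, 0.8],
  [-0.15, -0.7, 0, 0, 0, 0.8],
  [-0.15, -0.7, 0, 0, 0, 0.8],
  [-0.15, -0.7, 0, 0, 0, 0.8],
  [-0.15, -0.7, 0, 0, 0, 0.8],
  [-0.15, -0.7, 0, 0, 0, 0.8],
  [-0.15, -0.7, 0, 0, 0, 0.8],
  [-0.15, -0.7, 0, 0, 0, 0.8],
  [-0.15, -0.7, 0, 0, 0, 0.8],
  [-0.15, -0.5, 0, 0, 0, 0.8],
  [0, 0, 0, 0, 0, 0.8],
  [0, 0, 0, 0, 0, 0.8],
  [0, 0, 0, 0, 0, 0.8],
  [0, 0, 0, 0, 0, 0.8],
], hand=1)

```text
clock: 9.55
ee_pos: [482.2, -29.6, 202.3]
orientation: [0.206, 0.978, 0.0, 0.0]
wrist_force: [0.1, -0.3, 0.2]
opening: 85.3
finger_force: 0.0
```

```bash
cat > tongs.py <<'E'
from h import *
import sys
s=bot.state(); print(s["clock"],s["ee_pos"],"tool y yaw",np.degrees(np.arctan2(*Ro.from_quat(s["orientation"]).as_matrix()[[1,0],1])))
for c in("scene","side","wrist"):
    f=bot.grab_frame(c); cv2.imwrite(f"pics/{sys.argv[1]}_{c}.png",f["image"][:,:,::-1])
    for q in("tongs","tongs_arm","tongs_jaws","roll"):
        print(c,q,[(np.round(d["position"]),round(d["conf"],2)) for d in bot.mark_of(c,q)][:3])
E
python3 tongs.py t1
```

```text
9.55 [482.21089375 -29.64393149 202.33141893] tool y yaw 66.19196541536468
scene tongs [(array([476., -25.,   7.]), 0.61)]
scene tongs_arm [(array([476., -23.,   1.]), 0.72)]
scene tongs_jaws [(array([578., -66.,  10.]), 0.84), (array([ 350., -434.,   -1.]), 0.15)]
scene roll [(array([ 332., -260.,    2.]), 0.65), (array([ 568., -434.,   -4.]), 0.55), (array([ 478., -433.,    4.]), 0.41)]
side tongs [(array([480., -27.,   1.]), 0.76), (array([ 548., -256.,   -0.]), 0.55)]
side tongs_arm [(array([476., -30.,  -1.]), 0.55)]
side tongs_jaws [(array([580., -64.,  16.]), 0.69), (array([ 791., -220.,   -2.]), 0.29)]
side roll [(array([ 567., -430.,    2.]), 0.82), (array([ 552., -268.,   11.]), 0.71), (array([ 333., -260.,    2.]), 0.71)]
wrist tongs []
wrist tongs_arm [(array([724.,  22.,   0.]), 0.19)]
wrist tongs_jaws []
wrist roll []
```

View pics/t1_wrist.png

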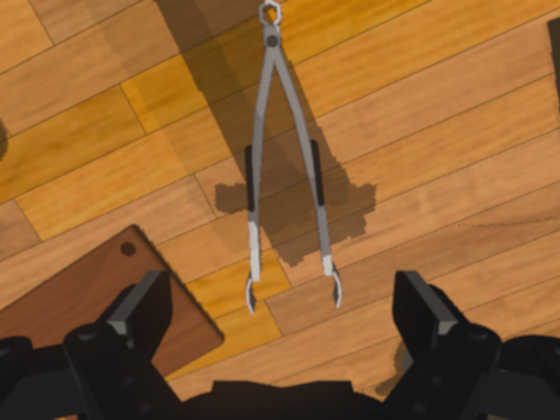

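The wrist view shows the whole tongs: pin at (272,42), grips spanning (250,145)–(253,210) and (314,142)–(322,205), jaws at (250,290) and (337,290). I'll convert those to world positions.

```bash
python3 - <<'E'
from h import *
f=bot.grab_frame("wrist")
P=ray(f,[(272,42),(246,146),(248,211),(316,141),(324,205),(250,292),(337,288)],24)[:,:2]
P[5:]=ray(f,[(250,292),(337,288)],15)[:,:2]
print(P.round(1)); pin=P[0]; g=P[1:5].mean(0); j=P[5:].mean(0)
for a in(g,j): d=a-pin; print(a.round(1),np.hypot(*d).round(1),np.degrees(np.arctan2(d[1],d[0])).round(2))
n=P[3]-P[1]; print(np.hypot(*n),np.hypot(*(P[4]-P[2])))
E
```

```text
[[373.7   9.7]
 [436.9 -42.7]
 [488.1 -65.2]
 [456.7  11.7]
 [509.9  -3. ]
 [563.3 -99.8]
 [593.1 -22.6]]
[472.9 -24.8] 105.0 -19.14
[578.2 -61.2] 216.5 -19.1
57.83636131414814 65.94326266895277
```

Tongs origin is (477.6, −26.3) with yaw −19.1°, and the measured pin-to-jaw length of 216.5 mm agrees with the stated 217 mm. I'll align and descend with the gripper open.

Call:
step_arm([
  [-0.11, 0.08, 0, 0, 0, 0.5],
  [0, 0, 0, 0, 0, 0.53],
  [0, 0, -0.6, 0, 0, 0],
  [0, 0, -0.6, 0, 0, 0],
  [0, 0, -0.6, 0, 0, 0],
  [0, 0, -0.6, 0, 0, 0],
  [0, 0, -0.6, 0, 0, 0],
  [0, 0, -0.4, 0, 0, 0],
  [0, 0, -0.4, 0, 0, 0],
  [0, 0, -0.3, 0, 0, 0],
  [0, 0, -0.3, 0, 0, 0],
  [0, 0, -0.2, 0, 0, 0],
  [0, 0, -0.18, 0, 0, 0],
  [0, 0, 0, 0, 0, 0],
  [0, 0, 0, 0, 0, 0],
])

```text
clock: 11.85
ee_pos: [477.9, -26.8, 11.3]
orientation: [0.167, 0.986, 0.0, 0.0]
wrist_force: [-0.4, -0.9, 0.5]
opening: 84.8
finger_force: 0.0
```

Now I'll close partway, to about 60 mm, so the jaws stay open wider than the roll.

Call:
step_arm([
  [0, 0, 0, 0, 0, 0],
  [0, 0, 0, 0, 0, 0],
  [0, 0, 0, 0, 0, 0],
  [0, 0, 0, 0, 0, 0],
  [0, 0, 0, 0, 0, 0],
  [0, 0, 0, 0, 0, 0],
], hand=0.42, grip_force=20)

```text
clock: 12.45
ee_pos: [478.6, -26.7, 12.1]
orientation: [0.167, 0.986, 0.0, 0.001]
wrist_force: [-1.3, 0.1, 5.6]
opening: 60.3
finger_force: 5.9
```

```bash
python3 look.py g1 wrist 0 560 0 420; python3 -c "
from rig import bot
s=bot.state();print(s['ee_pos'],s['wrist_force'],s['opening'],s['finger_force'])"
```

```text
[478.62778888 -26.71561094  12.15225518] [-0.58102504  0.04799321  7.04861753] 60.70234914735201 5.924029648303986
```

View pics/g1.png

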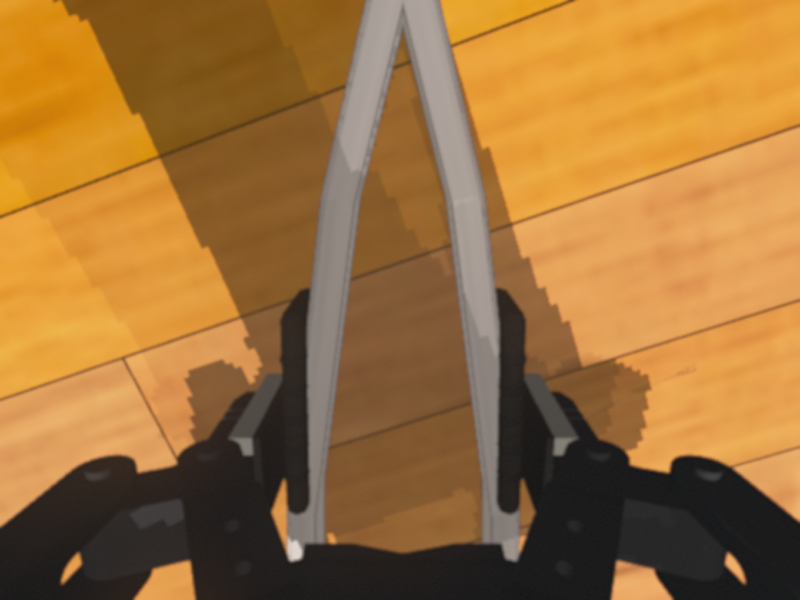

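The wrist view shows both pads on the black grips (left (295,400), right (510,400)). The 7 N upward force means the fingertips touch the worktop, so I'll regrip 4 mm higher.

Call:
step_arm([
  [0, 0, 0, 0, 0, 0],
  [0, 0, 0, 0, 0, 0],
  [0, 0, 0.1, 0, 0, 0],
  [0, 0, 0, 0, 0, 0],
], hand=0.7)

```text
clock: 12.9
ee_pos: [477.9, -26.8, 15.5]
orientation: [0.167, 0.986, 0.0, 0.0]
wrist_force: [1.0, -0.1, -1.0]
opening: 72.7
finger_force: 0.0
```

Call:
step_arm([
  [0, 0, 0, 0, 0, 0],
  [0, 0, 0, 0, 0, 0],
  [0, 0, 0, 0, 0, 0],
  [0, 0, 0, 0, 0, 0],
  [0, 0, 0, 0, 0, 0],
], hand=0.42)

```text
clock: 13.4
ee_pos: [478.3, -26.7, 15.8]
orientation: [0.167, 0.986, 0.0, 0.001]
wrist_force: [-0.4, 0.3, 5.4]
opening: 61.0
finger_force: 6.2
```

Call:
step_arm([
  [0, 0, 0.1, 0, 0, 0],
  [0, 0, 0.2, 0, 0, 0],
  [0, 0, 0.3, 0, 0, 0],
  [0, 0, 0, 0, 0, 0],
  [0, 0, 0, 0, 0, 0],
])

```text
clock: 13.9
ee_pos: [478.0, -26.8, 39.7]
orientation: [0.167, 0.986, 0.0, 0.001]
wrist_force: [0.3, 0.3, -1.1]
opening: 60.3
finger_force: 4.5
```

The tongs are held (−1.1 N, about their own weight). I'll carry them over the roll at (554, −265), keeping the yaw.

Call:
step_arm([
  [0, 0, 0.4, 0, 0, 0],
  [0, 0, 0.5, 0, 0, 0],
  [0, -0.2, 0.5, 0, 0, 0],
  [-0.06, -0.4, 0.3, 0, 0, 0],
  [-0.06, -0.5, 0.2, 0, 0, 0],
  [-0.06, -0.5, 0.1, 0, 0, 0],
  [-0.06, -0.5, 0, 0, 0, 0],
  [-0.06, -0.5, 0, 0, 0, 0],
  [-0.06, -0.5, 0, 0, 0, 0],
  [-0.06, -0.5, 0, 0, 0, 0],
  [-0.06, -0.5, 0, 0, 0, 0],
  [-0.06, -0.5, 0, 0, 0, 0],
  [-0.06, -0.35, 0, 0, 0, 0],
  [-0.03, -0.1, 0, 0, 0, 0],
  [0, 0, 0, 0, 0, 0],
  [0, 0, 0, 0, 0, 0],
])

```text
clock: 15.5
ee_pos: [452.5, -227.7, 118.9]
orientation: [0.167, 0.986, 0.0, -0.0]
wrist_force: [-0.2, 0.2, -1.0]
opening: 60.2
finger_force: 4.5
```

```bash
python3 tongs.py t2; python3 - <<'E'
from h import *
for c in("scene","side"):
    f=bot.grab_frame(c)
    for d in bot.regions_of(c,"roll"):
        a=np.argwhere(d["mask"])[:,::-1].astype(float); print(c,a.mean(0).round(),ray(f,a.mean(0),32).round(),d["mask"].sum())
a=cv2.imread("pics/t2_side.png")[190:310,190:310]; b=cv2.imread("pics/t2_wrist.png")
cv2.imwrite("pics/t2.png",np.hstack([cv2.resize(a,(400,400),interpolation=cv2.INTER_CUBIC),cv2.resize(b[:,80:480],(400,420))[10:410]]))
E
```

```text
15.5 [ 452.45647775 -227.69806904  118.90228139] tool y yaw 70.7876169638749
scene tongs [(array([ 450., -231.,  109.]), 0.68), (array([ 350., -434.,   -4.]), 0.2)]
scene tongs_arm [(array([ 453., -227.,  104.]), 0.5)]
scene tongs_jaws [(array([ 554., -273.,  120.]), 0.78)]
scene roll [(array([ 554., -262.,   11.]), 0.59), (array([ 335., -257.,   -3.]), 0.59), (array([ 483., -429.,    3.]), 0.45)]
side tongs [(array([ 454., -230.,  105.]), 0.54)]
side tongs_arm [(array([ 454., -232.,  100.]), 0.62)]
side tongs_jaws [(array([ 554., -269.,  121.]), 0.65)]
side roll [(array([ 553., -265.,   13.]), 0.78), (array([ 486., -428.,    0.]), 0.67), (array([ 330., -261.,    0.]), 0.67)]
wrist tongs []
wrist tongs_arm []
wrist tongs_jaws []
wrist roll [(array([ 330., -258.,    3.]), 0.93), (array([ 558., -267.,   13.]), 0.64), (array([ 479., -429.,    0.]), 0.6)]
scene [371. 213.] [[ 318. -236.   32.]] 116
scene [364. 187.] [[ 464. -399.   32.]] 115
side [177. 300.] [[ 486. -428.   32.]] 212
side [180. 237.] [[ 331. -269.   32.]] 82
side [228. 275.] [[ 557. -264.   32.]] 211
side [195. 318.] [[ 572. -433.   32.]] 205
```

View pics/t2.png

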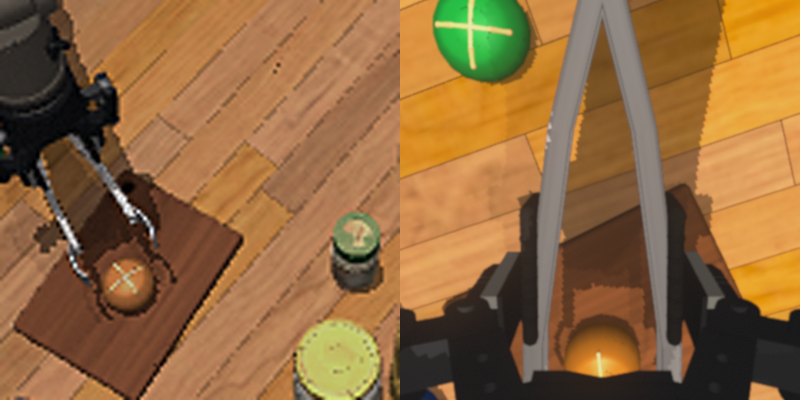

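The jaws straddle the roll in the side crop (125,280), and the wrist view shows it centred between the arms (about 602 against 604). I'll descend until the jaws' mid-height meets the roll's widest part.

Call:
step_arm([
  [0, -0.04, -0.4, 0, 0, 0],
  [0, 0, -0.4, 0, 0, 0],
  [0, 0, -0.3, 0, 0, 0],
  [0, 0, -0.3, 0, 0, 0],
  [0, 0, -0.25, 0, 0, 0],
  [0, 0, -0.2, 0, 0, 0],
  [0, 0, -0.2, 0, 0, 0],
  [0, 0, -0.13, 0, 0, 0],
  [0, 0, 0, 0, 0, 0],
  [0, 0, 0, 0, 0, 0],
])

```text
clock: 17.45
ee_pos: [452.6, -230.5, 32.1]
orientation: [0.167, 0.986, 0.0, 0.0]
wrist_force: [0.6, -0.2, -0.3]
opening: 60.9
finger_force: 4.4
```

```bash
python3 look.py d1 side 190 310 200 290; python3 - <<'E'
from h import *
for c in("scene","side"):
    bot.grab_frame(c)
    for q in("tongs","tongs_jaws","roll"): print(c,q,[(np.round(d["position"]),round(d["conf"],2)) for d in bot.mark_of(c,q)][:3])
E
```

```text
scene tongs [(array([ 452., -233.,   21.]), 0.9), (array([360., 501.,   0.]), 0.32)]
scene tongs_jaws [(array([ 551., -274.,   33.]), 0.72)]
scene roll [(array([ 331., -259.,   -2.]), 0.63), (array([ 554., -263.,   10.]), 0.47), (array([ 481., -430.,    2.]), 0.44)]
side tongs [(array([ 453., -236.,   18.]), 0.7)]
side tongs_jaws [(array([ 554., -270.,   37.]), 0.76)]
side roll [(array([ 554., -266.,   14.]), 0.58), (array([ 333., -262.,   -2.]), 0.54), (array([ 569., -435.,    0.]), 0.46)]
```

View pics/d1.png

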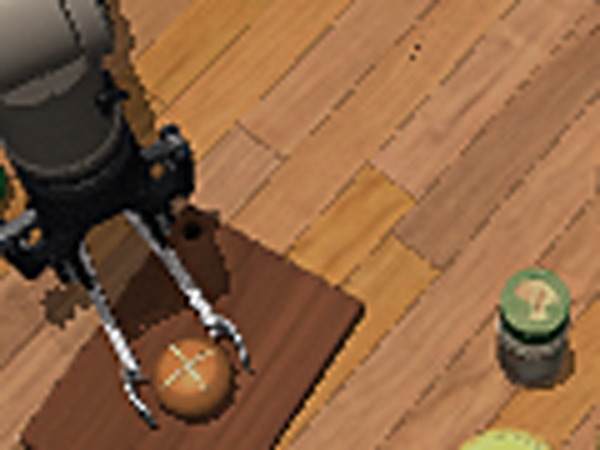

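The roll sits between the plates at crop (192,375), untouched. Now I'll close gently.

Call:
step_arm([
  [0, 0, 0, 0, 0, 0],
  [0, 0, 0, 0, 0, 0],
  [0, 0, 0, 0, 0, 0],
], hand=0.28)

```text
clock: 18.2
ee_pos: [452.4, -230.4, 31.9]
orientation: [0.167, 0.986, 0.0, 0.0]
wrist_force: [-0.5, 1.0, -1.3]
opening: 54.8
finger_force: 5.0
```

Call:
step_arm([
  [0, 0, 0, 0, 0, 0],
  [0, 0, 0, 0, 0, 0],
  [0, 0, 0, 0, 0, 0],
  [0, 0, 0, 0, 0, 0],
], hand=0.18)

```text
clock: 18.6
ee_pos: [452.5, -230.3, 32.0]
orientation: [0.167, 0.986, 0.0, 0.0]
wrist_force: [0.5, -0.2, -1.0]
opening: 50.8
finger_force: 14.9
```

Call:
step_arm([
  [0, 0, 0, 0, 0, 0],
  [0, 0, 0, 0, 0, 0],
  [0, 0, 0, 0, 0, 0],
  [0, 0, 0, 0, 0, 0],
  [0, 0, 0, 0, 0, 0],
], hand=0.1)

```text
clock: 19.1
ee_pos: [452.5, -230.3, 31.9]
orientation: [0.167, 0.986, 0.0, 0.0]
wrist_force: [-0.7, 0.2, -0.7]
opening: 50.0
finger_force: 22.7
```

The grip stopped at 50 mm and 20 N, which is the roll held. I'll lift about 160 mm smoothly.

Call:
step_arm([
  [0, 0, 0.1, 0, 0, 0],
  [0, 0, 0.15, 0, 0, 0],
  [0, 0, 0.2, 0, 0, 0],
  [0, 0, 0.25, 0, 0, 0],
  [0, 0, 0.3, 0, 0, 0],
  [0, 0, 0.3, 0, 0, 0],
  [0, 0, 0.3, 0, 0, 0],
  [0, 0, 0.3, 0, 0, 0],
  [0, 0, 0.3, 0, 0, 0],
  [0, 0, 0.3, 0, 0, 0],
  [0, 0, 0.3, 0, 0, 0],
  [0, 0, 0.3, 0, 0, 0],
  [0, 0, 0.3, 0, 0, 0],
  [0, 0, 0.25, 0, 0, 0],
  [0, 0, 0.2, 0, 0, 0],
  [0, 0, 0.15, 0, 0, 0],
  [0, 0, 0.1, 0, 0, 0],
  [0, 0, 0, 0, 0, 0],
  [0, 0, 0, 0, 0, 0],
  [0, 0, 0, 0, 0, 0],
])

```text
clock: 21.1
ee_pos: [452.1, -230.2, 195.4]
orientation: [0.167, 0.986, 0.0, -0.001]
wrist_force: [-0.4, -0.9, -1.4]
opening: 51.0
finger_force: 22.6
```

```bash
python3 - <<'E'
from h import *
I=[]
for c in("scene","side"):
    f=bot.grab_frame(c); I.append(f["image"][:,:,::-1])
    for q in("tongs","tongs_jaws","roll"): print(c,q,[(np.round(d["position"]),round(d["conf"],2)) for d in bot.mark_of(c,q)][:4])
s=bot.state(); print(s["ee_pos"],s["opening"],s["finger_force"],s["wrist_force"])
z=lambda a:cv2.resize(a,(400,400),interpolation=cv2.INTER_CUBIC)
cv2.imwrite("pics/e1.png",np.hstack([z(I[0][120:300,170:350]),z(I[1][200:320,170:290])]))
E
```

```text
scene tongs [(array([ 448., -236.,  182.]), 0.68)]
scene tongs_jaws [(array([ 547., -282.,  189.]), 0.61)]
scene roll [(array([ 477., -432.,   -0.]), 0.53), (array([ 555., -263.,  175.]), 0.49), (array([ 331., -259.,   -5.]), 0.49)]
side tongs [(array([ 448., -238.,  178.]), 0.63), (array([ 717., -102.,   -5.]), 0.44)]
side tongs_jaws [(array([ 548., -276.,  195.]), 0.58)]
side roll [(array([ 483., -433.,   -1.]), 0.78), (array([ 551., -269.,  176.]), 0.74), (array([ 328., -261.,   -2.]), 0.67), (array([ 565., -435.,   -2.]), 0.63)]
[ 452.40047617 -230.36066199  195.88431096] 50.57657830172468 22.608276307582855 [-0.34566267 -0.72923985 -2.21869307]
```

View pics/e1.png

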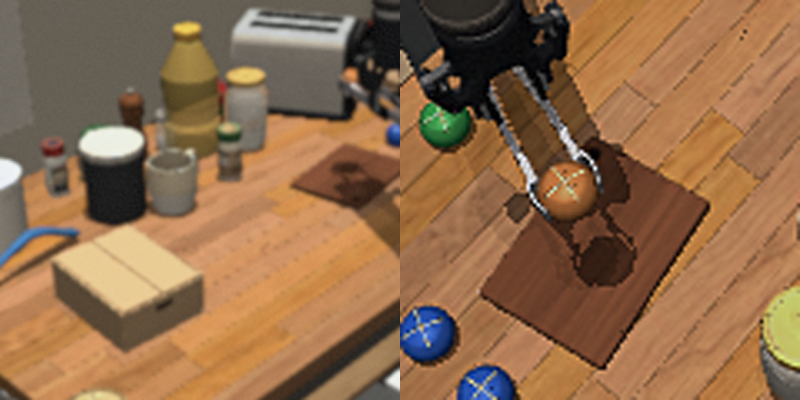

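The carton is shut flat with both flaps level (crop (125,285)). The brown roll hangs in the jaws at crop (568,190), its underside at z ≈ 175 mm, with the board empty below it. I'll hold still briefly and hand it in.

Call:
step_arm([
  [0, 0, 0, 0, 0, 0],
  [0, 0, 0, 0, 0, 0],
  [0, 0, 0, 0, 0, 0],
  [0, 0, 0, 0, 0, 0],
  [0, 0, 0, 0, 0, 0],
])

```text
clock: 22.0
ee_pos: [452.4, -230.4, 196.0]
orientation: [0.167, 0.986, 0.0, 0.0]
wrist_force: [0.7, 0.3, -1.3]
opening: 50.6
finger_force: 22.6
```

```bash
python3 -c "
from rig import bot
print(bot.job_done())"
```

```text
the job is handed in; nothing more can be done
None
```

I folded both carton flaps flat, then picked the brown roll off the board with the tongs; it was held still about 17 cm above the worktop when I handed the job in at 22 s (no verdict was returned).

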